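# Close and latch a sterilising canister

### The job

Close the steel sterilising canister: set its lid on the rim so that it rides on the blue key and let go, then take the lid again at another angle and turn it until its notch drops over the key and it lies fully home. Then hook the latch's claw loop over the keeper on the lid and swing the red-ended lever down over centre until it stays shut. Leave the other things on the table where they are.

Things in the scene. Friction and masses are not known exactly. Their poses are not given: they have to be found in the camera images.
- drum: Open round steel canister, fixed, outer diameter 120 mm, rim 85 mm above the table, a steel bowl inside. Origin: centre of its underside, z up, +x towards the draw latch on its wall (latch motion lies in its x-z plane). A blue key juts from the wall at its -y side. A dark rest, top 78.5 mm up, 74 to 92 mm out on +x, takes the keeper when the lid is home.
- key (a point): Middle of the blue key's top face: 66 mm from the canister's axis at its -y side, 79 mm above the table (6 mm below the rim). The key is 14 mm wide along the canister's x and reaches 74 mm from the axis. Axes as the canister's.
- lid: Loose round steel lid, 0.26 to 0.46 kg, diameter 140 mm: disc with a skirt, skirt inner diameter 128 mm. Origin: centre of the skirt's lower edge, z up; disc underside at 14, top at 20 mm. Starts upright on the table, turned at least 1.7 rad from the canister's heading. 18 mm wide notch in the skirt at -y, two blue marks beside it; dark keeper at +x.
- lid_grip (a point): Centre of the lid's black bar handle, 48 mm above the lid's origin; bar along the lid's x, 70 x 14 x 14 mm, free below. With the skirt riding on the key the lid is about 4 mm high at its centre and leans 0.06 rad; when its x points as the canister's (within some 0.03 rad) it drops home, level, lid origin 71 mm above the canister's.
- keeper (a point): Where the hook bar's centre lies when hooked: 82 mm along the lid's x, 16.5 mm above its origin (74 to 85 mm out will do). The keeper is a tongue 14 mm wide, 70 to 92 mm out, top face 13 mm above the lid's origin, with an upturned lip 4 mm thick at its outer end, lip top 20 mm above the lid's origin. Axes as the lid's.
- lever_pivot (a point): Centre of the lever's pivot: x 84, y 0, z 48 mm in the canister's frame, axis along the canister's y, axes as the canister's. The lever also carries the claw's crank pin: at lever angle v the pin is at x = 84 - 24 sin(0.21 - v), z = 48 - 24 cos(0.21 - v) mm in the canister's frame.
- lever (a joint): Latch lever angle (rad): 0 shut (stop), grows as the red end rises, 1.95 fully up. The handle runs outward from the pivot, (value - 0.35) rad above horizontal. Dead centre near 0.2: below it the hooked claw pulls it shut. Friction 0.08 N m: stays where left, follows when the loop is moved.
- lever_end (a point): Centre of the lever's red grip bar: 14 mm thick, lying along the canister's y from y = -34 to -62 mm (centre -48), 75 mm from the pivot. Once hooked, under 10 N presses it down to the stop.
- claw (a joint): Angle of the claw loop on the lever (rad). The loop stands upright when lever + claw = 0; a negative sum leans it outward from the canister by that angle, a positive one inward. Stays where left.
- hook_bar (a point): Centre of the claw's hook bar: steel cross bar 7 mm thick, 40 mm long along the canister's y, between two wire legs, 59 mm from the crank pin along the loop (a spring lets the loop stretch, 8 N/mm, up to 10 mm). It must pass over the keeper's lip (bar centre over 24 mm above the lid's origin) and drop behind it, legs either side of the keeper.
- grip_bar (a point): Centre of the yellow grip bar across the top of the claw loop: 10 mm thick, 30 mm long along the canister's y, 25 mm beyond the hook bar along the loop, open window between. Pinch it with fingers closing along the canister's x; it turns between the fingers.
- timer: Bystander: small white timer, 60x62x20 mm, origin under its centre.
- spray_can: Bystander: white and yellow spray can, 62 mm across, 220 mm tall, origin under its centre.
- kidney_dish: Bystander: white kidney dish, 56x148x33 mm, origin under its centre.
- marker: Bystander: white marker pen with a blue cap, 135 mm long, 11 mm thick, origin under its centre.

How it is judged:
On the way, in this order (a step that is already met when the one before it is completed fails the run):
1. the lid rides on the key and the rim of the canister, let go (horizontal distance between lid and drum below 0.009 m and z of lid in the frame of drum between 0.0733 and 0.08 m and contact force between the fingers and lid below 0.05 N and linear speed of lid below 0.02 m/s), for 0.2 s.
2. the lid's notch has dropped over the key and the lid lies home (horizontal distance between lid and drum below 0.009 m and z of lid in the frame of drum between 0.067 and 0.0728 m and y of keeper in the frame of drum between -0.007 and 0.007 m and x of keeper in the frame of drum above 0.05 m and angle between lid's own z axis and vertical below 0.03 rad), for 0.2 s.
3. the claw's hook bar lies behind the keeper's lip, the lever still up (all of step 2 and x of hook_bar in the frame of lid between 0.07 and 0.089 m and y of hook_bar in the frame of lid between -0.015 and 0.015 m and z of hook_bar in the frame of lid between 0.01 and 0.0195 m and value of joint lever above 0.35 rad), for 0.2 s.
4. the lever is down over centre (x of hook_bar in the frame of lid between 0.07 and 0.089 m and y of hook_bar in the frame of lid between -0.015 and 0.015 m and z of hook_bar in the frame of lid between 0.01 and 0.0195 m and value of joint lever below 0.08 rad), for 0.2 s.
At the end, for the whole second after the job is handed in: Lid home on the canister (9 mm, 0.03 rad, origin 67 to 72.8 mm up, keeper within 7 mm of the latch plane) and at rest; hook bar behind the keeper lip (70 to 89 mm out, 10 to 19.5 mm above the lid origin); lever below 0.08 rad; claw pulls the lid with over 8 N (all of step 2 and all of step 4 and contact force between lever and lid above 8 N and linear speed of lid below 0.01 m/s); the robot touches nothing.
It fails at once if the timer is pushed more than 30 mm from its place (distance of timer from where it was at the start of the episode above 0.03 m).
It fails at once if the spray can is pushed more than 30 mm from its place (distance of spray_can from where it was at the start of the episode above 0.03 m).
It fails at once if the kidney dish is pushed more than 30 mm from its place (distance of kidney_dish from where it was at the start of the episode above 0.03 m).
It fails at once if the marker is pushed more than 30 mm from its place (distance of marker from where it was at the start of the episode above 0.03 m).
It also fails if it takes over 69 s, if anything falls off the work surface, if the arm or the gripper's body presses on something with over 40 N, if the wrist force passes 120 N, or if a joint passes its speed limit or range.

### The arm

A 6-joint arm with a two-finger parallel gripper is mounted at the origin on a cart in front of the work surface, level with it; the furniture and walls round the work are solid. World frame = base frame: x ahead of the robot, y to its left, z up, the work surface at z = 0. Lengths are in m, angles in rad, forces in N, time in s.
With the tool pointing down it reaches from about 0.25 to 0.725 m from the base axis. Payload 4 kg.
Tool frame: the origin (TCP) lies midway between the tips of the shut fingers; the grasp point (between the pads) lies 19 mm behind it; z points along the fingers, y is the line along which they close (so a half turn about z gives the same grasp; the last joint's range is limited). The gripper opens to 85 mm and grips with 20 to 120 N. Pads are 22 mm wide; open, the fingers measure 114 mm over their backs; the gripper's body (76 mm by 85 mm) begins 54 mm behind the grasp point. The pads swing forward as they close: fully open they stand 13 mm farther back than shut.
Start: joints at [0, 0.241, 0.005, 1.335, 0, 1.571], TCP at [0.5, -0, 0.231] pointing down, gripper open.
Joint ranges: [-2.72, 2.72], [-1.05, 1.87], [-1.09, 1.28], [-1.99, 2.15], [-1.42, 1.44], [-3.14, 3.14]. Speed limits (rad/s): [2.79, 2.79, 3.14, 3.14, 3.14, 3.14].

### API

Orientations are given as a unit quaternion [w, x, y, z].
In Python, from bench import * gives the robot as it stands.
- The arm moves only by the shell command python3 -m creep 'ROWS' [FORCE]. ROWS is text: rows parted by semicolons, each of 5 numbers parted by spaces: the shift along the tool's x, y, z in mm, then the turn about the tool's z in rad, then the closure, from 0 (fully open) to 1 (shut). A call has 1 to 8 rows; each row is the pose to reach, as a shift and turn from the pose commanded when the call began, along the tool's axes at that moment; what a row does not reach only later rows make up. A row lasts 1/10 s, in which the tool goes at most 50 mm and 8.59 degrees, less where a joint would pass 70% of its speed; a pose out of reach is approached as far as the arm can. A call with a gripper value outside its range is refused whole. The fingers move at their own pace and stop on an object; FORCE is the grip in N (left out, the last holds). Time passes only in rows, so rows that repeat a pose let the fingers close. It gives the time, the measured TCP pose, the force, the opening and the grip force at its end, in the units of the state.
- sense(): the state, without advancing time (a new reading comes with each control period).
- get_image(name): name is "scene" or "side" or "wrist"; returns a dict with "frame" (400x640x3 uint8, red, green, blue), "fx", "fy", "cx", "cy" (pixels), "distortion" ([k1, k2, p1, p2, k3] as OpenCV has them; the pictures are not rectified), "extrinsics" (4x4, takes a point from camera to world coordinates). Camera axes: x right, y up, looking along -z (the intrinsics and any distortion apply to the point x, -y, -z); pixel columns grow to the right and rows downward; lengths in m; the calibration is good to about 2 mm. A picture is of the moment at which its call begins. There is no depth.
- close_job(): hands the job in; it is judged then, once.
Trained networks look in a picture, given as the dict that the camera call returned (one of the last four; its "shot" number tells which), for a name from the list of things; names that differ only in an ending like _2 or _b are one class to them, and where a whole thing is asked for, a point or a joint stands for the part that bears it (a point fixed in the world has none). Each returns a list of dicts, best first, with "confidence" (0 to 1); they miss things now and then, are a little off and sometimes report something else, mostly with a low value. They report only what shows in the picture. A call takes as long as a camera call.
- spot_in(picture, name): "xy" ([column, row] in pixels, amid what is visible of it).
- spot_point(picture, name): "xy" ([column, row] in pixels: a listed point, or the origin of a listed thing).
The state is a dict: "t": time; "joints": joint angles; "qvel": joint speeds; "joint_torque": joint torques, N m; "eef_pos": TCP position; "orientation": TCP orientation; "ft_force": force on the tool from outside, world axes, zero at the start; "wrist_torque": the same for the moment, N m; "finger_gap": opening from 0.0 (shut) to 1.0 (fully open); "finger_force": force on a finger pad.
Only numpy, scipy, OpenCV 4.12 (cv2) and the standard library are available. Lean on these libraries where they do the work, as an engineer would, in place of code of your own. Each camera call takes 0.05 s, during which the arm holds its last target. There are 200 camera calls.

## Working session

There is one attempt and no reset: what is moved stays moved. The work goes in short steps, Python scripts to look and compute and a shell command to move; the robot and the scene stay as the last step left them, time stands still between calls to the robot, and variables do not carry over. Pictures are saved under pics/ and viewed, at most 10 in all, crops included, and the job is handed in when it is done.

```bash
ls; mkdir -p pics; cat > h.py <<'E'
from bench import *
import numpy as np, cv2
def ray(p,xy):
    K=np.array([[p["fx"],0,p["cx"]],[0,p["fy"],p["cy"]],[0,0,1.]])
    u=cv2.undistortPoints(np.array([[xy]],float),K,np.array(p["distortion"],float))[0,0]
    E=np.array(p["extrinsics"]); d=E[:3,:3]@np.array([u[0],-u[1],-1]); return E[:3,3],d/np.linalg.norm(d)
def atz(p,xy,z):
    o,d=ray(p,xy); return o+d*(z-o[2])/d[2]
def proj(p,X):
    K=np.array([[p["fx"],0,p["cx"]],[0,p["fy"],p["cy"]],[0,0,1.]])
    E=np.array(p["extrinsics"]); c=E[:3,:3].T@(np.array(X)-E[:3,3]); c=np.array([c[0],-c[1],-c[2]])
    return cv2.projectPoints(c[None],np.zeros(3),np.zeros(3),K,np.array(p["distortion"],float))[0][0,0]
def tri(rs):
    A=np.zeros((3,3));b=np.zeros(3)
    for o,d in rs:
        M=np.eye(3)-np.outer(d,d);A+=M;b+=M@o
    return np.linalg.solve(A,b)
def save(p,n): cv2.imwrite("pics/"+n+".png",p["frame"][:,:,::-1])
E
python3 - <<'E'
from h import *
np.set_printoptions(precision=4,suppress=True)
Z=dict(drum=0,lid=0,lid_grip=.048,keeper=.0165,key=.079,lever_pivot=.048,lever_end=None,hook_bar=None,grip_bar=None,timer=0,spray_can=0,kidney_dish=0,marker=0)
P={n:get_image(n) for n in("scene","side","wrist")}
for n,p in P.items():
    save(p,n+"0"); print(n,np.array(p["extrinsics"])[:3,3])
for k,z in Z.items():
    rs=[]
    for n,p in P.items():
        r=spot_point(p,k)
        if r:
            r=r[0]; print(k,n,np.round(r["xy"],1),round(r["confidence"],2),atz(p,r["xy"],z) if z is not None else "")
            if r["confidence"]>.4: rs.append(ray(p,r["xy"]))
    if len(rs)>1: print("   tri",tri(rs))
s=sense();print(s["orientation"],s["t"])
E
```

```text
pics
scene [0.0944 0.9219 0.4645]
side [0.4781 1.165  0.733 ]
wrist [0.4993 0.0815 0.3731]
drum scene [359.2 203.9] 0.81 [0.5814 0.0997 0.    ]
drum side [311.3 169.7] 0.73 [0.5936 0.0718 0.    ]
drum wrist [399.6 113.4] 0.65 [0.5982 0.0734 0.    ]
   tri [ 0.5965  0.0725 -0.0074]
lid scene [336.9 277. ] 0.85 [0.4531 0.3914 0.    ]
lid side [356.5 250.6] 0.56 [ 0.4588  0.3866 -0.    ]
   tri [ 0.4587  0.3818 -0.0064]
lid_grip scene [336.5 254. ] 0.67 [0.4563 0.3878 0.048 ]
lid_grip side [359.5 234.9] 0.74 [0.4549 0.3873 0.048 ]
   tri [0.455  0.3896 0.0497]
keeper scene [335.1 296.6] 0.89 [0.4116 0.4582 0.0165]
keeper side [376.7 269.6] 0.82 [0.4154 0.4577 0.0165]
   tri [0.415  0.4531 0.0118]
key scene [344.4 180.8] 0.56 [0.5935 0.1512 0.079 ]
key side [306.7 158.3] 0.91 [0.5984 0.1381 0.079 ]
key wrist [425.8  32.6] 0.91 [0.5952 0.1453 0.079 ]
   tri [0.5966 0.1449 0.0792]
lever_pivot scene [335.1 254.8] 0.75 [0.457  0.3914 0.048 ]
lever_pivot side [339.4 159.4] 0.72 [0.5157 0.0858 0.048 ]
lever_pivot wrist [331.1 109.8] 0.94 [0.5119 0.078  0.048 ]
   tri [ 0.5387  0.1182 -0.0298]

[... 337 characters left out ...]
9 
grip_bar wrist [272.7 107.4] 0.82 
   tri [0.4593 0.0803 0.1178]
timer scene [288.5 217.2] 0.79 [0.6843 0.257  0.    ]
timer side [270.6 204.9] 0.5 [0.6791 0.241  0.    ]
timer wrist [271.4 110.3] 0.28 [0.4404 0.077  0.    ]
   tri [0.6757 0.2627 0.0104]
spray_can scene [233.4 284.8] 0.64 [0.5962 0.5196 0.    ]
spray_can side [286.1 289.6] 0.59 [0.5992 0.5161 0.    ]
   tri [ 0.5993  0.5162 -0.0019]
kidney_dish scene [302.4 191.7] 0.6 [0.7492 0.1209 0.    ]
kidney_dish wrist [524.4  72.9] 0.62 [0.7444 0.121  0.    ]
   tri [ 0.7466  0.1217 -0.0002]
marker side [290.8 289.5] 0.32 [0.5896 0.5149 0.    ]
marker wrist [275.  109.7] 0.34 [0.4449 0.0777 0.    ]
[0.     0.7071 0.7071 0.    ] 2.1
```

View pics/scene0.png

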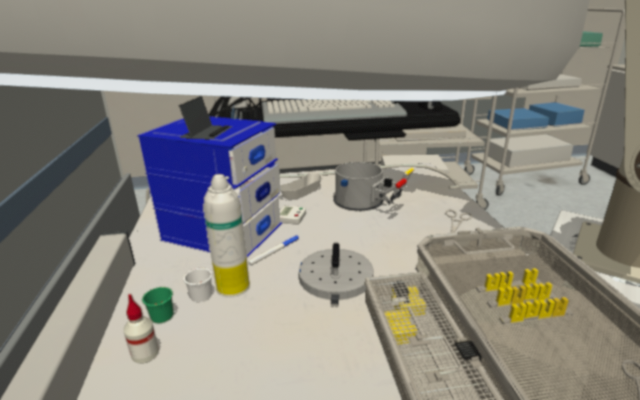

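View pics/wrist0.png

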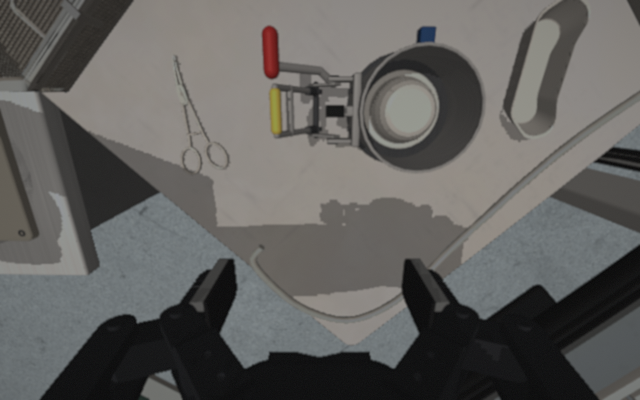

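```bash
cat > look.py <<'E'
import sys
from h import *
np.set_printoptions(precision=4,suppress=True)
Z=dict(drum=0,lid=0,lid_grip=.048,keeper=.0165,key=.079,lever_pivot=.048)
p=get_image("wrist"); save(p,sys.argv[1])
for k in sys.argv[2:]:
    k,_,z=k.partition("="); z=float(z) if z else Z.get(k,0)
    for r in spot_point(p,k)[:2]: print(k,np.round(r["xy"],1),round(r["confidence"],2),atz(p,r["xy"],z))
E
python3 -m creep '25 30 0 0 0;50 60 0 0 0;50 60 0 0 0;50 60 0 0 0'
python3 look.py w1 drum key lever_pivot lever_end=.1 grip_bar=.118 hook_bar=.075
python3 -m creep '50 -10 0 0 0;100 -40 0 0 0;150 -80 0 0 0;200 -105 0 0 0;250 -105 0 0 0;290 -105 0 0 0;290 -105 0 0 0;290 -105 0 0 0'
python3 look.py w2 lid lid_grip keeper marker spray_can
```

```text
t: 2.5
eef_pos: [0.56, 0.0505, 0.2305]
orientation: [-0.0, 0.707, 0.708, -0.001]
ft_force: [-1.0, -0.1, 0.5]
finger_gap: 1.003
finger_force: 0.0
drum [347.1 153.5] 0.7 [0.5955 0.0744 0.    ]
lever_pivot [279.3 156. ] 0.68 [0.515  0.0789 0.048 ]
lever_pivot [211.3 166.4] 0.23 [0.4371 0.0672 0.048 ]
lever_end [207.1 114.4] 0.88 [0.4582 0.1252 0.1   ]
grip_bar [210.  167.5] 0.81 [0.4622 0.0801 0.118 ]
hook_bar [230.5 165.7] 0.97 [0.4674 0.0733 0.075 ]
t: 3.65
eef_pos: [0.4544, 0.342, 0.2311]
orientation: [0.0, 0.706, 0.708, 0.0]
ft_force: [-0.2, -0.7, 0.3]
finger_gap: 0.999
finger_force: 0.0
lid [321.5 139. ] 0.83 [0.4573 0.3842 0.    ]
lid [280.4  77.9] 0.72 [0.4079 0.4558 0.    ]
lid_grip [321.5 139.7] 0.6 [0.4568 0.3885 0.048 ]
keeper [280.8  76.4] 0.75 [0.4104 0.4559 0.0165]
marker [442.  135.5] 0.61 [0.6098 0.3894 0.    ]
marker [442.7  22.6] 0.42 [0.5943 0.5155 0.    ]
spray_can [443.  20.] 0.89 [0.5943 0.5182 0.    ]
```

View pics/w2.png

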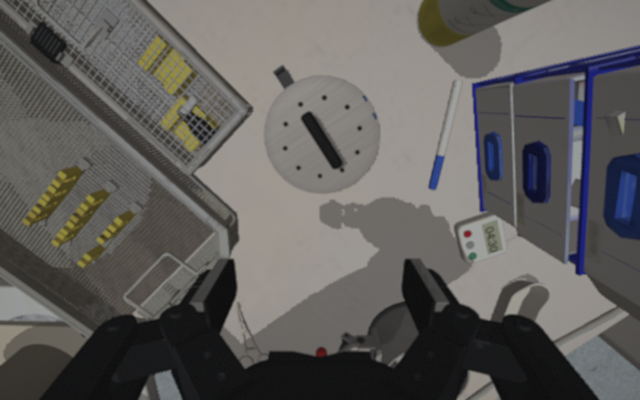

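View pics/w1.png

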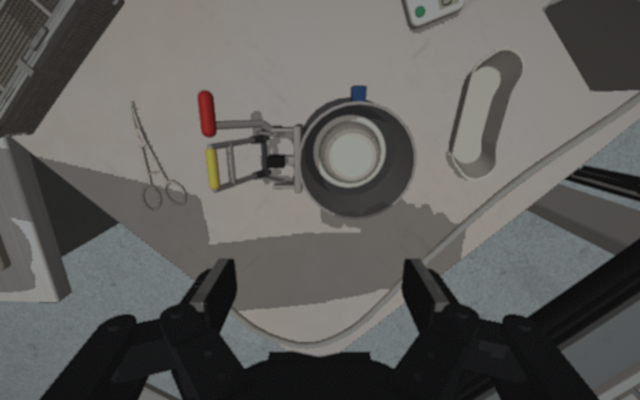

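```bash
cat > drumfit.py <<'E'
import sys,pickle
from h import *
p=get_image("wrist"); save(p,sys.argv[1]); pickle.dump(p,open(sys.argv[1]+".pkl","wb"))
hsv=cv2.cvtColor(p["frame"],cv2.COLOR_RGB2HSV)
for n,lo,hi in(("red",(0,150,60),(8,255,255)),("red2",(172,150,60),(180,255,255)),("yel",(22,120,80),(35,255,255)),("blue",(100,130,50),(125,255,255))):
    c,l,st,ce=cv2.connectedComponentsWithStats(cv2.inRange(hsv,lo,hi))
    for i in range(1,c):
        if st[i,4]>60:
            pts=np.argwhere(l==i)[:,::-1].astype(np.float32)
            print(n,ce[i],st[i],cv2.minAreaRect(pts))
for k in("drum","key","lever_pivot","lever_end","grip_bar","hook_bar"):
    for r in spot_point(p,k)[:1]: print(k,np.round(r["xy"],1),round(r["confidence"],2))
E
python3 -m creep '-50 10 0 0 0;-100 40 0 0 0;-150 70 0 0 0;-200 85 0 0 0;-250 85 0 0 0;-300 85 0 0 0;-310 85 0 0 0;-310 85 0 0 0'
python3 -m creep '0 0 0 0 0;0 0 0 0 0'
python3 drumfit.py d1
python3 -m creep '-10 30 0 0 0;-20 50 0 0 0;-20 50 0 0 0;-20 50 0 0 0'
python3 drumfit.py d2
```

```text
t: 4.75
eef_pos: [0.5397, 0.0249, 0.2316]
orientation: [0.0, 0.71, 0.704, -0.0]
ft_force: [0.1, -0.3, 0.7]
finger_gap: 0.999
finger_force: 0.0
t: 4.95
eef_pos: [0.5399, 0.0303, 0.2315]
orientation: [-0.0, 0.707, 0.707, 0.0]
ft_force: [0.4, 0.8, 0.4]
finger_gap: 1.0
finger_force: 0.0
red [226.38071066  89.94416244] [219  67  16  47 591] ((226.40574645996094, 89.96311950683594), (46.535369873046875, 13.489825248718262), 84.80557250976562)
yel [231.9        146.00263158] [226 126  13  42 380] ((231.9016571044922, 146.4180450439453), (41.555904388427734, 9.32518196105957), 84.80557250976562)
blue [379.68361582  70.30508475] [373  64  14  14 177] ((379.5, 70.5), (13.0, 13.0), 90.0)
drum [363.8 136. ] 0.58
key [379.2  69.8] 0.8
lever_pivot [294.8 139.4] 0.73
lever_end [226.8  90.8] 0.94
grip_bar [232.3 144.1] 0.97
hook_bar [247.3 144.5] 0.83
t: 5.7
eef_pos: [0.5898, 0.0102, 0.2307]
orientation: [-0.001, 0.707, 0.707, -0.0]
ft_force: [-0.7, 0.2, -0.0]
finger_gap: 1.0
finger_force: 0.0
red [167.40718563  65.71257485] [158  42  20  49 668] ((167.60728454589844, 65.90798950195312), (49.256004333496094, 14.531121253967285), 81.38435363769531)
yel [173.82366589 123.33178654] [167 102  15  44 431] ((173.70997619628906, 123.47000122070312), (44.12346267700195, 10.040916442871094), 81.8698959350586)
blue [327.5  46. ] [322  40  12  13 156] ((327.5, 46.0), (12.0, 11.0), 90.0)
drum [323.4 122.8] 0.75
key [329.8  45.4] 0.77
lever_pivot [248.4 119.6] 0.75
lever_end [168.8  70. ] 0.82
grip_bar [171.6 122.9] 0.65
hook_bar [194.8 121.6] 0.79
```

```bash
cat > fit2.py <<'E'
from h import *
import pickle
from scipy.optimize import least_squares
D={"d1":dict(key=(379.4,70),lever_end=(226.5,90),grip=(231.9,146),hook=(247.3,144.5),piv=(294.8,139.4),drum=(363.8,136)),
"d2":dict(key=(328.5,45.6),lever_end=(167.6,66),grip=(173.7,123.3),hook=(194.8,121.6),piv=(248.4,119.6),drum=(323.4,122.8))}
W=dict(key=1,lever_end=1,grip=1,hook=.4,piv=.4,drum=.3)
P={k:pickle.load(open(k+".pkl","rb")) for k in D}
def pts(q):
    x,y,t,v,c=q
    pin=np.array([84-24*np.sin(.21-v),0,48-24*np.cos(.21-v)]); a=v+c; u=np.array([-np.sin(a),0,np.cos(a)])
    L=dict(key=[0,-66,79],lever_end=[84+75*np.cos(v-.35),-48,48+75*np.sin(v-.35)],grip=pin+84*u,hook=pin+59*u,piv=[84,0,48],drum=[0,0,0])
    R=np.array([[np.cos(t),-np.sin(t),0],[np.sin(t),np.cos(t),0],[0,0,1]])
    return {k:R@np.array(w)/1000+[x,y,0] for k,w in L.items()}
def f(q):
    X=pts(q); return np.concatenate([(proj(P[n],X[k])-D[n][k])*W[k] for n in D for k in D[n]])
if __name__=="__main__":
    np.set_printoptions(precision=4,suppress=True)
    r=least_squares(f,[.597,.078,3.14,1.1,-1.4],loss="soft_l1")
    print(r.x,r.cost); print(f(r.x).reshape(2,-1,2))
    for k,v in pts(r.x).items(): print(k,v)
    from scipy.optimize import minimize
    # rim overlay on d1
    for n in D:
        im=P[n]["frame"][:,:,::-1].copy(); x,y,t=r.x[:3]
        for a in np.linspace(0,2*np.pi,80):
            for z in (.085,):
                u=proj(P[n],[x+.06*np.cos(a),y+.06*np.sin(a),z]); cv2.circle(im,tuple(int(i) for i in np.round(u)),0,(0,255,255),-1)
        for v in pts(r.x).values(): cv2.circle(im,tuple(int(i) for i in np.round(proj(P[n],v))),1,(0,255,0),-1)
        cv2.imwrite("pics/ov_"+n+".png",cv2.resize(im[20:220,140:440],None,fx=2.6,fy=2.6,interpolation=cv2.INTER_CUBIC))
E
python3 fit2.py
```

```text
[ 0.597   0.0783  3.1442  1.0887 -1.5002] 2.452301117704801
[[[ 0.6885  0.0773]
  [ 0.0588  0.037 ]
  [-0.1038 -0.016 ]
  [ 0.5371 -0.6443]
  [-0.0165 -0.3506]
  [ 0.1685 -0.492 ]]

 [[-1.3363  0.3738]
  [-0.0201 -0.0214]
  [-0.0709  0.0786]
  [ 0.198   0.13  ]
  [ 0.0027  0.0783]
  [ 0.5421 -1.5005]]]
key [0.5969 0.1443 0.079 ]
lever_end [0.4574 0.1259 0.0985]
grip [0.4609 0.0779 0.1097]
hook [0.4709 0.078  0.0868]
piv [0.513  0.0781 0.048 ]
drum [0.597  0.0783 0.    ]
```

View pics/ov_d2.png

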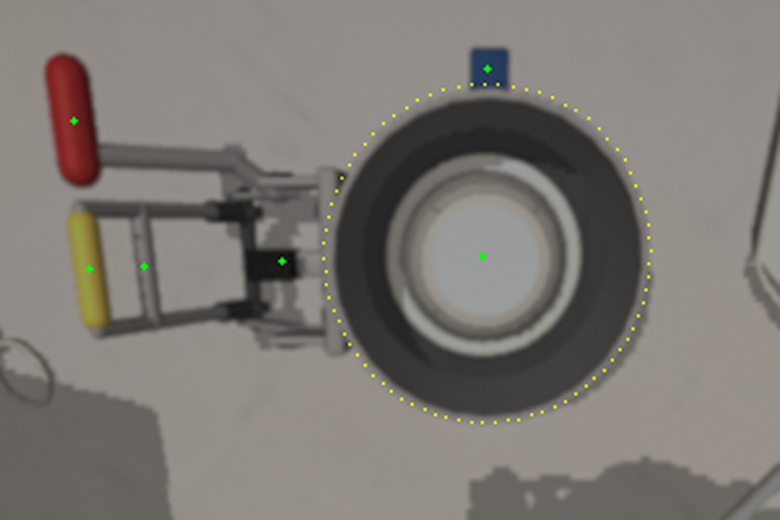

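```bash

python3 -m creep '50 -15 0 -.1 0;100 -30 0 -.2 0;150 -50 0 -.3 0;200 -70 0 -.4 0;250 -90 0 -.5 0;300 -110 0 -.59 0;340 -133 0 -.59 0;340 -133 0 -.59 0' 
python3 -m creep '0 0 0 0 0;0 0 0 0 0'
cat > lidfit.py <<'E'
import sys
from look import *
g=p["frame"].max(2); n=sys.argv[1]
E
python3 look.py w3 lid lid_grip keeper | tee /tmp/o
python3 - <<'E'
from h import *
p=get_image("wrist"); f=p["frame"]; u=np.array(spot_point(p,"lid_grip")[0]["xy"]); print(u)
m=(f.max(2)<60).astype(np.uint8)
c,l,st,ce=cv2.connectedComponentsWithStats(m)
for i in range(1,c):
    if 150<st[i,4]<5000 and np.hypot(*(ce[i]-u))<60:
        r=cv2.minAreaRect(np.argwhere(l==i)[:,::-1].astype(np.float32)); b=cv2.boxPoints(r)
        b=b[np.argsort(b@ (np.linalg.svd(b-b.mean(0))[2][0]))]; e0,e1=b[:2].mean(0),b[2:].mean(0)
        X0,X1=atz(p,e0,.052),atz(p,e1,.052); d=X1-X0; print(st[i],X0,X1,(X0+X1)/2,np.hypot(*d[:2]),np.arctan2(d[1],d[0]))
print(sense()["joints"],sense()["eef_pos"])
E
```

```text
t: 6.85
eef_pos: [0.4543, 0.354, 0.2314]
orientation: [-0.001, 0.468, 0.883, 0.001]
ft_force: [-0.0, 0.4, -0.3]
finger_gap: 1.003
finger_force: 0.0
t: 7.05
eef_pos: [0.4571, 0.3496, 0.2314]
orientation: [0.0, 0.471, 0.882, -0.0]
ft_force: [-0.5, 0.3, 0.8]
finger_gap: 0.998
finger_force: 0.0
lid [335.6 145.8] 0.58 [0.4559 0.3892 0.    ]
lid [297.  352.7] 0.21 [0.5961 0.0763 0.    ]
lid_grip [336.6 155.5] 0.81 [0.4573 0.3845 0.048 ]
lid_grip [318.9 366.2] 0.23 [0.6129 0.1163 0.048 ]
keeper [339.5  78.8] 0.68 [0.4144 0.4551 0.0165]
keeper [337.8 148.7] 0.2 [0.4582 0.389  0.0165]
[339.2 152.6]
[332 121  13  66 705] [0.43865176 0.41588375 0.052     ] [0.47815952 0.35552513 0.052     ] [0.45840564 0.38570444 0.052     ] 0.07213893661462688 -0.9912288805170109
[ 6.51184820e-01  3.92436929e-01  2.17602757e-01  1.39589353e+00
 -1.41052261e-04  1.63424180e+00] [0.45776784 0.34879989 0.23139528]
```

View pics/w3.png

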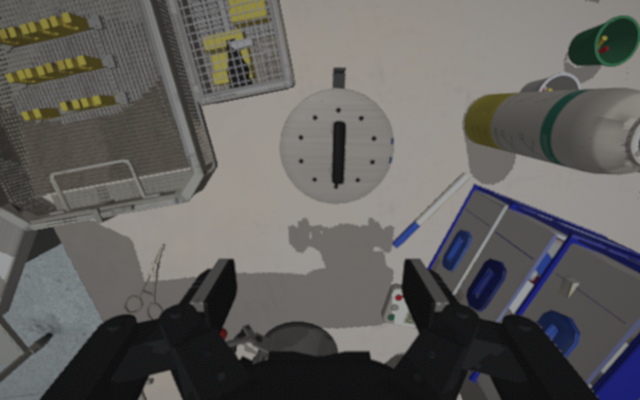

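```bash

python3 -m creep '15 10 0 .01 0;30 20 0 .01 0;30 20 50 .01 0;30 20 100 .01 0;30 20 140 .01 0;30 20 170 .01 0;30 20 190 .01 0;30 20 200 .01 0' 
python3 -m creep '0 0 0 0 0;0 0 0 0 .6;0 0 0 0 .9;0 0 0 0 1;0 0 0 0 1;0 0 0 0 1;0 0 0 0 1' 40
python3 -m creep '0 0 0 0 1;0 0 -5 0 1;0 0 -10 0 1;0 0 -15 0 1;0 0 -15 0 1'
```

```text
t: 8.15
eef_pos: [0.4561, 0.3843, 0.0288]
orientation: [-0.001, 0.476, 0.879, -0.002]
ft_force: [0.8, 0.2, 0.2]
finger_gap: 1.0
finger_force: 0.0
t: 8.85
eef_pos: [0.4574, 0.3865, 0.0322]
orientation: [0.0, 0.475, 0.88, 0.001]
ft_force: [-0.5, 0.4, 3.6]
finger_gap: 0.154
finger_force: 40.9
t: 9.35
eef_pos: [0.4571, 0.3862, 0.0468]
orientation: [0.0, 0.475, 0.88, 0.0]
ft_force: [0.2, 0.8, -3.9]
finger_gap: 0.151
finger_force: 40.0
```

```bash

python3 -m creep '0 0 -50 0 1;0 0 -100 0 1;-35 -5 -150 0 1;-85 -13 -175 0 1;-135 -20 -175 0 1;-185 -28 -175 0 1;-235 -36 -175 0 1;-285 -44 -175 0 1' 
python3 -m creep '-35 -6 0 -.13 1;-49 -8 0 -.26 1;-49 -8 0 -.4 1;-49 -8 0 -.54 1;-49 -8 0 -.54 1;-49 -8 0 -.54 1;-49 -8 0 -.54 1'
python3 look.py w4 keeper=.2 lid_grip=.22 
python3 -c "
from bench import *
print(sense()['joints'])"
```

```text
t: 10.15
eef_pos: [0.5697, 0.1373, 0.2213]
orientation: [0.0, 0.475, 0.88, 0.0]
ft_force: [0.4, -0.1, -3.5]
finger_gap: 0.151
finger_force: 40.3
t: 10.85
eef_pos: [0.5893, 0.094, 0.2211]
orientation: [-0.0, 0.224, 0.975, -0.0]
ft_force: [0.9, 1.3, -4.3]
finger_gap: 0.161
finger_force: 40.3
keeper [317.6 102.2] 0.61 [0.5136 0.1299 0.2   ]
lid_grip [316.8 276.5] 0.87 [0.5982 0.0882 0.22  ]
[1.58150029e-01 4.40027517e-01 2.63585644e-01 1.39438448e+00
 1.13151142e-05 6.09393273e-01]
```

View pics/w4.png

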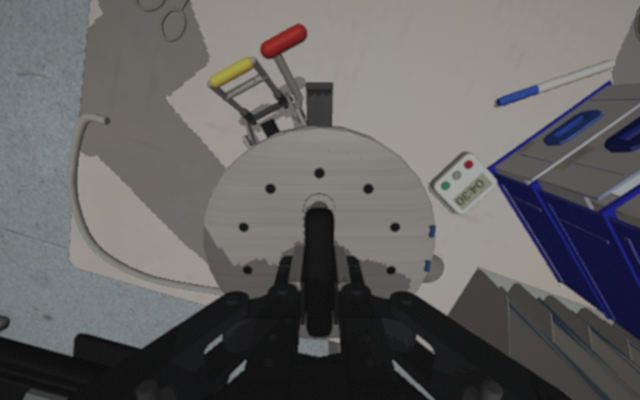

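```bash

python3 -m creep '-14 -11 0 0 1;-14 -11 40 0 1;-14 -11 75 0 1;-14 -11 95 0 1;-14 -11 100 0 1;-14 -11 100 0 1;-14 -11 100 0 1'
python3 -m creep '0 0 0 0 1;0 0 0 0 1'
python3 - <<'E'
from h import *
p=get_image("side"); print([ (r["xy"],r["confidence"],atz(p,r["xy"],.138)) for r in spot_point(p,"lid_grip")[:2]], sense()["eef_pos"])
E
```

```text
t: 11.7
eef_pos: [0.5987, 0.0777, 0.1229]
orientation: [0.001, 0.224, 0.975, 0.0]
ft_force: [0.3, 1.1, -4.1]
finger_gap: 0.158
finger_force: 40.3
t: 11.9
eef_pos: [0.5983, 0.0779, 0.1229]
orientation: [0.001, 0.223, 0.975, 0.0]
ft_force: [0.7, 0.2, -4.1]
finger_gap: 0.156
finger_force: 40.3
[([309.3, 126.2], 0.65, array([0.59821326, 0.07443406, 0.138     ]))] [0.5978437  0.07785107 0.12228946]
```

```bash

python3 -m creep '0 0 4 0 1;0 0 8 0 1;0 0 8 0 1;0 0 8 0 1'
python3 -m creep '0 0 2 0 1;0 0 2 0 1;0 0 2 0 1'
python3 -m creep '0 0 2 0 1;0 0 2 0 1;0 0 2 0 1'
```

```text
t: 12.4
eef_pos: [0.597, 0.0777, 0.1128]
orientation: [-0.0, 0.223, 0.975, -0.0]
ft_force: [-0.3, -1.0, -4.3]
finger_gap: 0.155
finger_force: 40.2
t: 12.7
eef_pos: [0.5973, 0.0777, 0.1113]
orientation: [0.0, 0.223, 0.975, -0.0]
ft_force: [-0.4, -0.3, -3.1]
finger_gap: 0.156
finger_force: 40.3
t: 13.0
eef_pos: [0.5977, 0.0773, 0.1103]
orientation: [0.001, 0.224, 0.975, -0.0]
ft_force: [-2.2, -3.1, 3.6]
finger_gap: 0.154
finger_force: 41.3
```

```bash

python3 -m creep '0 0 0 0 .7;0 0 0 0 .5;0 0 0 0 .4;0 0 0 0 .3;0 0 0 0 .3;0 0 0 0 .3;0 0 0 0 .3'
python3 - <<'E'
from h import *
for n in ("side","scene","wrist"):
    p=get_image(n); save(p,"r_"+n)
    for k,z in(("lid_grip",.122),("keeper",.092),("lid",.075)): print(n,k,[(np.round(r["xy"],1),round(r["confidence"],2),atz(p,r["xy"],z)) for r in spot_point(p,k)[:1]])
print(sense()["eef_pos"])
E
```

```text
t: 13.7
eef_pos: [0.5973, 0.0778, 0.1092]
orientation: [-0.0, 0.223, 0.975, 0.0]
ft_force: [-0.1, -0.4, 0.4]
finger_gap: 0.701
finger_force: 0.0
side lid_grip [(array([306.8, 133.9]), 0.62, array([0.60347798, 0.0873395 , 0.122     ]))]
side keeper [(array([336.3, 149.7]), 0.86, array([0.52398279, 0.10902301, 0.092     ]))]
side lid [(array([308.7, 146. ]), 0.67, array([0.60067549, 0.06960243, 0.075     ]))]
scene lid_grip [(array([360.4, 150.9]), 0.84, array([0.61128597, 0.04964555, 0.122     ]))]
scene keeper [(array([379.1, 173.9]), 0.64, array([0.53073102, 0.095263  , 0.092     ]))]
scene lid [(array([411.5, 170.6]), 0.6, array([ 0.49287966, -0.00815252,  0.075     ]))]
wrist lid_grip [(array([313.4, 274.8]), 0.67, array([0.59659533, 0.07486762, 0.122     ]))]
wrist keeper [(array([317.3, 102.9]), 0.7, array([0.52185562, 0.11329955, 0.092     ]))]
wrist lid [(array([318.6, 233. ]), 0.58, array([0.59573404, 0.07820615, 0.075     ]))]
[0.59729944 0.0777699  0.10928016]
```

View pics/r_wrist.png

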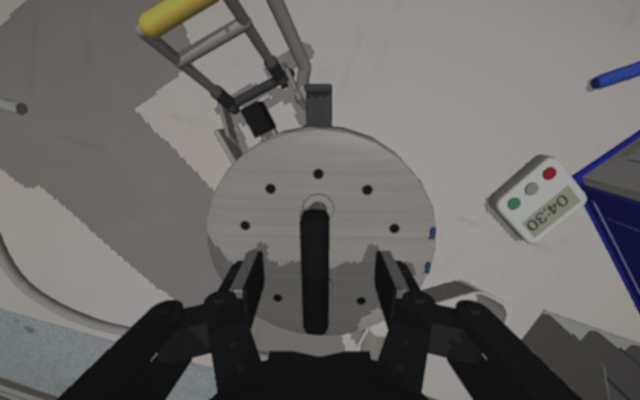

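```bash

python3 -m creep '0 0 2 0 .3;0 0 4 0 .5;0 0 4 0 .8;0 0 4 0 1;0 0 4 0 1;0 0 4 0 1' 20
python3 -m creep '0 0 0 -.1 1;0 0 0 -.2 1;0 0 0 -.3 1;0 0 0 -.36 1;0 0 0 -.4 1;0 0 0 -.4 1'
python3 -m creep '0 0 0 -.015 1;0 0 0 -.03 1;0 0 0 -.045 1;0 0 0 -.045 1;0 0 0 -.045 1'
```

```text
t: 14.9
eef_pos: [0.5972, 0.0775, 0.1053]
orientation: [-0.0, 0.224, 0.975, -0.0]
ft_force: [-0.6, -1.4, 0.3]
finger_gap: 0.164
finger_force: 19.8
t: 15.5
eef_pos: [0.5978, 0.0778, 0.1053]
orientation: [0.0, 0.026, 1.0, 0.0]
ft_force: [0.3, -0.2, -1.7]
finger_gap: 0.162
finger_force: 20.0
t: 16.0
eef_pos: [0.5969, 0.0777, 0.1048]
orientation: [-0.001, 0.003, 1.0, -0.0]
ft_force: [0.2, 0.7, -2.9]
finger_gap: 0.16
finger_force: 19.9
```

```bash

python3 -m creep '0 0 0 0 .7;0 0 0 0 .5;0 0 0 0 .4;0 0 0 0 .3;0 0 0 0 .3;0 0 0 0 .3'
cat > lidchk.py <<'E'
from h import *
import sys
p=get_image("wrist"); save(p,sys.argv[1])
for k,z in(("lid_grip",.119),("keeper",.0875)): print(k,[(np.round(r["xy"],1),round(r["confidence"],2),atz(p,r["xy"],z)) for r in spot_point(p,k)[:1]])
p=get_image("side"); save(p,sys.argv[1]+"s")
E
python3 lidchk.py c1
```

```text
t: 16.6
eef_pos: [0.5973, 0.0777, 0.1054]
orientation: [0.0, 0.003, 1.0, 0.0]
ft_force: [-0.8, -0.4, -0.3]
finger_gap: 0.702
finger_force: 0.0
lid_grip [(array([319.6, 270.1]), 0.72, array([0.59467486, 0.07821875, 0.119     ]))]
keeper [(array([320.6, 104.5]), 0.67, array([0.51477278, 0.07924231, 0.0875    ]))]
```

View pics/c1.png

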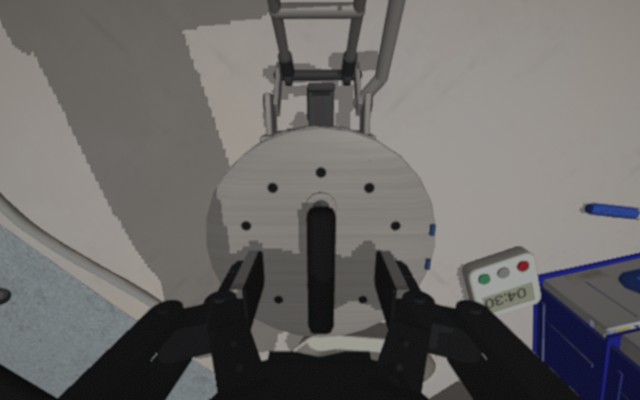

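```bash

python3 -m creep '0 0 -30 0 .3;0 0 -70 0 .4;0 0 -100 0 .4;50 0 -100 .15 .4;100 0 -100 .3 .4;136 0 -100 .45 .4;136 0 -100 .6 .4;136 0 -100 .75 .4' 
python3 -m creep '0 0 0 .15 .4;0 0 0 .3 .4;0 0 0 .45 .4;0 0 0 .6 .4;0 0 0 .75 .4;0 0 0 .82 .4;0 0 0 .82 .4;0 0 0 .82 .4' 
python3 drumfit.py d3
python3 -c "
from bench import *
s=sense();print(s['joints'],s['eef_pos'])"
```

```text
t: 17.6
eef_pos: [0.46, 0.0786, 0.2058]
orientation: [0.0, 0.372, 0.928, 0.0]
ft_force: [1.0, 0.5, 0.8]
finger_gap: 0.601
finger_force: 0.0
t: 18.4
eef_pos: [0.4613, 0.0785, 0.2054]
orientation: [0.0, 0.708, 0.706, 0.0]
ft_force: [-1.0, 0.5, 0.0]
finger_gap: 0.602
finger_force: 0.0
red [314.183391   148.43771626] [308 125  14  47 578] ((314.5, 148.0), (46.0, 13.0), 90.0)
yel [ 7.77777778 35.48484848] [ 0 32 17  8 99] ((7.862070083618164, 35.655174255371094), (16.27691650390625, 6.31145715713501), 4.763641834259033)
yel [319.11538462 206.72252747] [315 187  10  41 364] ((319.5, 207.0), (40.0, 9.0), 90.0)
key [469.7 123.6] 0.55
lever_pivot [369.1 186.6] 0.9
lever_end [312.9 151.2] 0.71
grip_bar [315.7 206.4] 0.93
hook_bar [327.  200.9] 0.58
[ 1.68618970e-01  1.91043219e-01 -1.27102217e-01  1.25261061e+00
  1.08138993e-05  1.74413410e+00] [0.46130938 0.07853453 0.20529166]
```

View pics/d3.png

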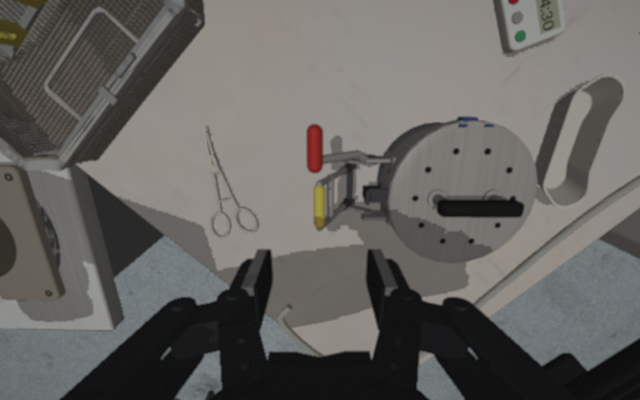

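```bash
python3 - <<'E'
import pickle
from h import *
p=pickle.load(open("d3.pkl","rb"))
print(atz(p,(319.1,206.7),.1097),atz(p,(314.2,148.2),.0985),proj(p,[.4609,.0779,.1097]))
E
```

```text
[0.46113626 0.07715942 0.1097    ] [0.45714854 0.12607664 0.0985    ] [318.82462349 205.89481322]
```

```bash

python3 -m creep '-1 0 40 0 .4;-1 0 75 0 .4;-1 0 95 0 .4;-1 0 107 0 .4;-1 0 107 0 .4;-1 0 107 0 .4' 40
python3 -m creep '0 0 0 0 .7;0 0 0 0 .9;0 0 0 0 1;0 0 0 0 1;0 0 0 0 1;0 0 0 0 1'
```

```text
t: 19.35
eef_pos: [0.4615, 0.0775, 0.0985]
orientation: [0.0, 0.709, 0.705, -0.0]
ft_force: [-0.3, -0.6, 1.1]
finger_gap: 0.601
finger_force: 0.0
t: 19.95
eef_pos: [0.4614, 0.0776, 0.0987]
orientation: [0.0, 0.709, 0.705, 0.0]
ft_force: [-0.2, 0.9, 3.5]
finger_gap: 0.097
finger_force: 39.1
```

```bash

python3 -m creep '0 -1 -5 0 1;0 -1 -10 0 1;0 1 -15 0 1;0 3 -20 0 1;0 3 -20 0 1'
python3 -m creep '0 6 -2 0 1;0 13 -3 0 1;0 19 -4 0 1;0 25 -4 0 1;0 25 -4 0 1'
python3 -m creep '0 7 1 0 1;0 13 1 0 1;0 19 2 0 1;0 25 4 0 1;0 25 4 0 1'
python3 drumfit.py d4
```

```text
t: 20.45
eef_pos: [0.4643, 0.0775, 0.1188]
orientation: [-0.0, 0.709, 0.705, -0.0]
ft_force: [-1.0, 1.1, -1.7]
finger_gap: 0.096
finger_force: 39.1
t: 20.95
eef_pos: [0.4908, 0.0774, 0.1228]
orientation: [0.001, 0.709, 0.705, 0.001]
ft_force: [-3.1, 1.0, 4.8]
finger_gap: 0.098
finger_force: 39.1
t: 21.45
eef_pos: [0.5153, 0.0773, 0.118]
orientation: [0.0, 0.709, 0.705, 0.0]
ft_force: [-1.9, 1.3, 2.9]
finger_gap: 0.094
finger_force: 39.0
red [277.07308286 176.03962944] [ 263  136   29   81 1943] ((277.00341796875, 176.0712890625), (80.43267822265625, 26.16083335876465), 87.27368927001953)
yel [318.9959799  266.92763819] [309 237  20  64 995] ((318.5, 268.5), (63.0, 19.0), 90.0)
blue [451.08450704 122.23943662] [441 121  22   4  71] ((451.5, 122.5), (3.0, 21.0), 90.0)
key [451.5 131.3] 0.89
lever_pivot [315.6 217.3] 0.75
lever_end [280.7 178.1] 0.84
grip_bar [318.8 265.6] 0.73
hook_bar [306.  247.7] 0.85
```

View pics/d4.png

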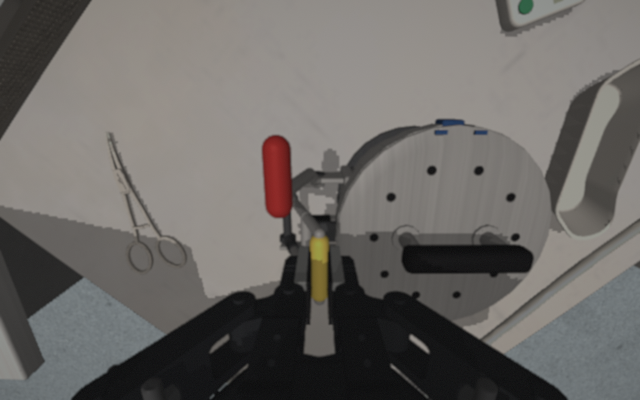

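```bash

python3 -m creep '0 6 2 0 1;0 11 4 0 1;0 11 4 0 1;0 11 8 0 1;0 11 12 0 1;0 11 12 0 1'
python3 -m creep '0 -1 2 0 1;0 -1 4 0 1;0 -2 5 0 1;0 -2 6 0 1;0 -2 6 0 1;0 -2 6 0 1'
python3 drumfit.py d5; python3 - <<'E'
from h import *
p=get_image("side"); save(p,"d5s"); 
for k in("hook_bar","grip_bar","keeper","lever_end","lid_grip"): print(k,[(r["xy"],round(r["confidence"],2)) for r in spot_point(p,k)[:1]])
print(proj(p,[.515,.078,.0875]),proj(p,[.524,.078,.111]),proj(p,[.597,.078,.119]))
E
```

```text
t: 22.4
eef_pos: [0.5262, 0.0773, 0.1063]
orientation: [0.001, 0.709, 0.705, 0.001]
ft_force: [-0.9, 1.0, 2.2]
finger_gap: 0.093
finger_force: 39.1
t: 23.0
eef_pos: [0.5267, 0.0774, 0.1035]
orientation: [0.003, 0.709, 0.705, 0.003]
ft_force: [0.0, -0.1, 13.8]
finger_gap: 0.094
finger_force: 40.3
red [184.8041958  172.90048413] [ 168  135   34   77 1859] ((184.7999725341797, 173.10000610351562), (77.07464599609375, 26.4457950592041), 81.8698959350586)
yel [318.94337715 266.55510617] [310 236  19  65 989] ((319.0, 268.0), (64.0, 18.0), 90.0)
blue [441.7628866  123.65979381] [431 122  24   5  97] ((442.5, 124.0), (4.0, 23.0), 90.0)
key [443.1 134.9] 0.67
lever_pivot [299.8 222. ] 0.58
lever_end [187.  175.3] 0.98
grip_bar [316.7 265.9] 0.57
hook_bar [302.6 245.5] 0.96
hook_bar [([341.7, 146.0], 0.57)]
grip_bar [([337.7, 133.5], 0.44)]
keeper [([341.0, 145.6], 0.97)]
lever_end [([363.8, 150.4], 0.68)]
lid_grip [([311.4, 135.0], 0.73)]
[340.33143454 145.28806064] [337.22745935 137.39369017] [309.64891765 133.28341002]
```

View pics/d5.png

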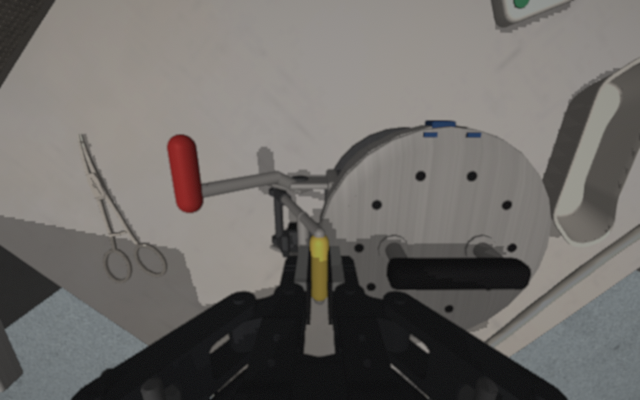

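```bash
python3 - <<'E'
import pickle
from h import *
from fit2 import pts
from scipy.optimize import minimize_scalar,least_squares
p=pickle.load(open("d5.pkl","rb"))
dr=[.597,.0783,3.1442]
r=minimize_scalar(lambda v:np.sum((proj(p,pts(dr+[v,0])["lever_end"])-[184.8,173])**2),bounds=(.3,1.95),method="bounded"); v=r.x; print(v,r.fun)
q=least_squares(lambda c:proj(p,pts(dr+[v,c[0]])["grip"])-np.array([318.9,266.6]),[-.7]); print(q.x,v+q.x,q.cost)
X=pts(dr+[v,q.x[0]]); print(X["hook"],X["grip"],proj(p,X["hook"]))
print(sense()["eef_pos"],proj(p,[.515,.078,.0875]))
E
```

```text
1.064822457110238 0.6092436295807153
[-0.68298804] [0.38183442] 0.15528171253836215
[0.51687815 0.07809109 0.08699852] [0.5261937  0.07811538 0.11019808] [303.13164938 246.34268842]
[0.52668095 0.07737081 0.10353463] [300.0018077  246.88295663]
```

```bash

python3 -m creep '0 0 -1 0 1;0 0 -2 0 .85;0 0 -2 0 .7;0 0 -2 0 .7;0 0 -2 0 .7;0 0 -2 0 .7'
python3 -m creep '0 0 -8 0 .7;0 0 -20 0 .7;0 0 -45 0 .7;0 0 -80 0 .7;0 0 -110 0 .7;0 0 -110 0 .7'
python3 drumfit.py d6
```

```text
t: 24.25
eef_pos: [0.5229, 0.0771, 0.1017]
orientation: [-0.0, 0.709, 0.705, -0.001]
ft_force: [-0.7, -0.1, 0.3]
finger_gap: 0.297
finger_force: 0.0
t: 24.85
eef_pos: [0.5265, 0.0777, 0.2186]
orientation: [0.003, 0.709, 0.705, 0.004]
ft_force: [0.3, -0.1, -0.9]
finger_gap: 0.297
finger_force: 0.0
red [239.75229358 145.94495413] [232 124  16  45 545] ((239.7746124267578, 146.0205078125), (44.362510681152344, 13.12768268585205), 84.80557250976562)
yel [316.46965699 201.37203166] [312 182  10  40 379] ((316.5, 201.5), (39.0, 9.0), 90.0)
key [389.7 121. ] 0.77
lever_pivot [306.1 185.2] 0.89
lever_end [239.3 148.1] 0.59
grip_bar [314.4 201. ] 0.6
hook_bar [305.9 191.4] 0.57
```

View pics/d6.png

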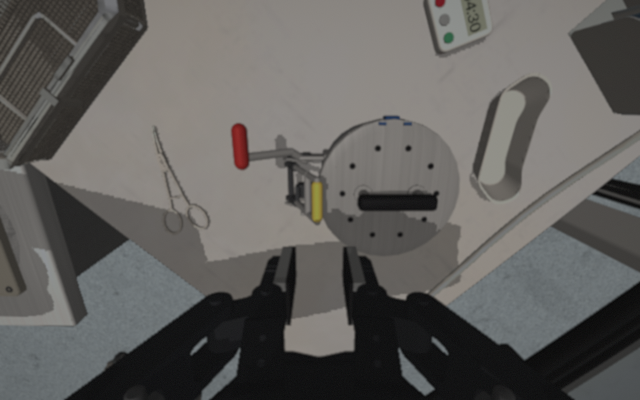

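```bash

python3 -m creep '24 -36 0 0 1;48 -73 0 0 1;48 -73 0 0 1;48 -73 50 0 1;48 -73 85 0 1;48 -73 106 0 1;48 -73 106 0 1;48 -73 106 0 1' 40
python3 -c "
from bench import *
s=sense();print(s['eef_pos'],s['finger_gap'],s['ft_force'])"
```

```text
t: 26.0
eef_pos: [0.4505, 0.1252, 0.1056]
orientation: [-0.0, 0.709, 0.705, -0.001]
ft_force: [-0.3, -0.3, -0.1]
finger_gap: 0.004
finger_force: 0.0
[0.45050498 0.12523499 0.10555456] 0.004003719702052156 [-0.31366229 -0.26419294 -0.05441571]
```

```bash

python3 -m creep '0 -2 6 0 1;0 -4 12 0 1;0 -8 19 0 1;0 -11 26 0 1;0 -13 33 0 1;0 -15 40 0 1;0 -15 40 0 1'
python3 drumfit.py d7
```

```text
t: 26.7
eef_pos: [0.4356, 0.1255, 0.0656]
orientation: [0.0, 0.709, 0.705, -0.0]
ft_force: [0.3, -0.5, 0.9]
finger_gap: 0.002
finger_force: 0.0
red [326.05802708 235.75628627] [315 222  22  34 517] ((325.5, 238.5), (33.0, 21.0), 90.0)
blue [634.         229.36936937] [627 225  13  11 111] ((633.0, 230.0), (10.0, 12.0), 90.0)
drum [515.7 272.5] 0.75
lever_pivot [437.  308.8] 0.75
lever_end [325.6 257.1] 0.75
hook_bar [439.7 312.4] 0.16
```

View pics/d7.png

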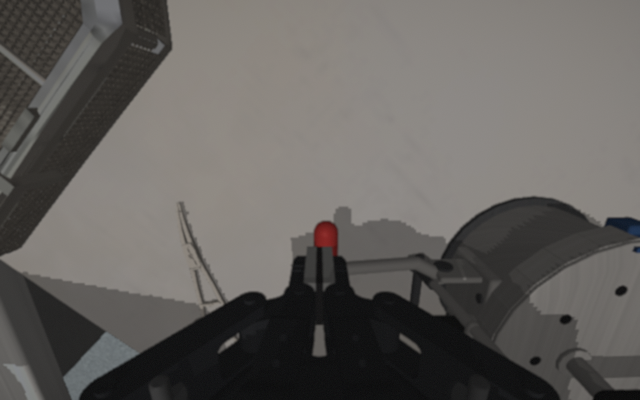

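```bash
python3 - <<'E'
from h import *
for n in("side","scene"):
    p=get_image(n)
    for k in("hook_bar","grip_bar","keeper","lever_end"): print(n,k,[(np.round(r["xy"],1),round(r["confidence"],2)) for r in spot_point(p,k)[:1]])
    print("expected hook",proj(p,[.515,.078,.0875]),"grip",proj(p,[.514,.078,.112]))
    u=proj(p,[.515,.078,.1]).astype(int); im=p["frame"][u[1]-50:u[1]+50,u[0]-65:u[0]+65,::-1]
    locals().setdefault("L",[]).append(cv2.resize(im,None,fx=3,fy=5.0 if 0 else 3,interpolation=cv2.INTER_CUBIC))
cv2.imwrite("pics/hk.png",np.hstack(L))
E
```

```text
side hook_bar [(array([340.5, 143.6]), 0.4)]
side grip_bar [(array([338.5, 133. ]), 0.4)]
side keeper [(array([340.9, 144.5]), 0.87)]
side lever_end [(array([371. , 165.2]), 0.76)]
expected hook [340.33143454 145.28806064] grip [341.03271733 137.26083411]
scene hook_bar [(array([389.7, 175.6]), 0.64)]
scene grip_bar [(array([388.7, 165.1]), 0.43)]
scene keeper [(array([386.5, 175.6]), 0.7)]
scene lever_end [(array([408.4, 201.8]), 0.83)]
expected hook [388.2291347  174.76163349] grip [389.13302722 165.31633849]
```

View pics/hk.png

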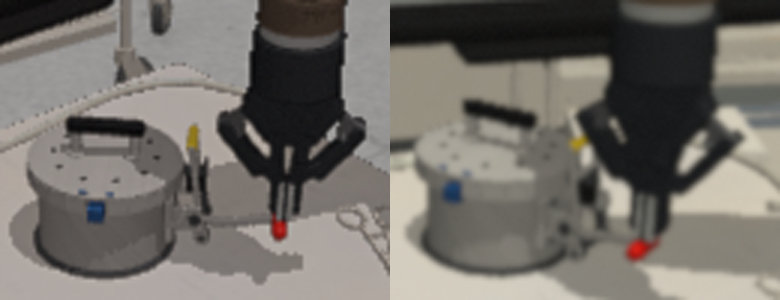

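```bash

python3 -m creep '0 -1 5 0 1;0 -1 11 0 1;0 0 16 0 1;0 0 22 0 1;0 1 26 0 1'
python3 -m creep '0 1 4 0 1;0 2 8 0 1;0 3 11 0 1;0 3 11 0 1;0 3 11 0 1'
python3 -m creep '0 0 2 0 1;0 0 2 0 1;0 0 2 0 1'
```

```text
t: 28.05
eef_pos: [0.4362, 0.1255, 0.0394]
orientation: [-0.0, 0.709, 0.705, -0.0]
ft_force: [-0.4, 0.1, 0.2]
finger_gap: -0.003
finger_force: 0.3
t: 28.55
eef_pos: [0.4395, 0.1256, 0.0293]
orientation: [-0.0, 0.709, 0.705, -0.0]
ft_force: [-0.6, -0.1, 3.0]
finger_gap: 0.002
finger_force: 1.0
t: 28.85
eef_pos: [0.4398, 0.1257, 0.0288]
orientation: [0.0, 0.709, 0.705, 0.0]
ft_force: [-4.9, -1.9, 14.6]
finger_gap: 0.001
finger_force: 7.3
```

```bash

python3 -m creep '0 -1 -5 0 1;0 -3 -30 0 1;0 -3 -80 0 1;0 -3 -130 0 1;0 -3 -180 0 1;-24 40 -190 0 1;-48 80 -190 0 1;-48 80 -190 0 1'
python3 -m creep '0 0 0 0 1;0 0 0 0 1'
python3 drumfit.py d8
python3 - <<'E'
import pickle
from h import *
from fit2 import pts
p=pickle.load(open("d8.pkl","rb")); dr=[.597,.0783,3.1442]
X=pts(dr+[0,0]); print("exp end v=0",proj(p,X["lever_end"]),"v=.3",proj(p,pts(dr+[.3,0])["lever_end"]))
print("exp hook",proj(p,[.515,.078,.0875]),"grip",proj(p,[.514,.078,.1125]),"keeper")
for k in("keeper","lid_grip","lid"): print(k,[(np.round(r["xy"],1),round(r["confidence"],2)) for r in spot_point(get_image("wrist"),k)[:1]])
print(proj(p,[.515,.078,.0875]),proj(p,[.597,.078,.119]),proj(p,[.597,.078,.071]))
p=get_image("side"); print([r for r in spot_point(p,"lever_end")[:1]],proj(p,X["lever_end"]),proj(p,pts(dr+[.3,0])["lever_end"]))
E
```

```text
t: 29.65
eef_pos: [0.5239, 0.0749, 0.2172]
orientation: [0.002, 0.71, 0.704, 0.001]
ft_force: [-2.1, 0.2, -0.4]
finger_gap: 0.0
finger_force: 0.0
t: 29.85
eef_pos: [0.5183, 0.0774, 0.2166]
orientation: [-0.001, 0.709, 0.705, -0.001]
ft_force: [-0.7, 1.6, -0.4]
finger_gap: 0.0
finger_force: 0.0
red [252.80267559 136.52842809] [248 120  11  35 299] ((253.07940673828125, 137.0323486328125), (34.2833366394043, 9.81715202331543), 85.60128784179688)
yel [314.16410256 200.89230769] [309 183  11  39 390] ((314.0, 202.0), (38.0, 10.0), 90.0)
key [404.  122.6] 0.55
lever_pivot [316.2 184. ] 0.64
lever_end [252.5 140.2] 0.98
grip_bar [311.  203.2] 0.87
hook_bar [313.3 193.8] 0.75
exp end v=0 [252.70785801 137.22519132] v=.3 [244.07100881 139.35287808]
exp hook [316.08906265 193.53031119] grip [314.66831729 201.51997216] keeper
keeper [(array([314.1, 191.4]), 0.76)]
lid_grip [(array([408.3, 203.5]), 0.91)]
lid []
[316.08906265 193.53031119] [409.53697888 203.41608822] [395.84059729 188.6117941 ]
[{'xy': [366.2, 176.9], 'confidence': 0.58}] [365.79741999 177.20828613] [368.05651487 170.41409043]
```

```bash
python3 -c "
from bench import *
print(close_job())"
```

```text
the job is handed in; nothing more can be done
None
```

The job is handed in (verdict not shown): by the last measurements the lid is home over the key, the claw is hooked on the keeper and the lever is shut at its stop (about 0 rad) at roughly 30 s; claw pull not measured, the lid re-gripped at the angle it was let go at rather than another one, and I viewed 15 pictures against the limit of 10.

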